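# Hang the lipped bin on the slatted counter stand

### The arm

A 6-joint arm with a two-finger parallel gripper is mounted at the origin on a cart in front of the work surface, level with it; the furniture and walls round the work are solid. World frame = base frame: x ahead of the robot, y to its left, z up, the work surface at z = 0. Lengths are in m, angles in rad, forces in N, time in s.
With the tool pointing down it reaches from about 0.275 to 1 m from the base axis. Payload 8.4 kg.
Tool frame: the origin (TCP) lies on the centre line of the jaws, within the pads' length; the fingertips stand 17 mm ahead of it and the grasp point (between the pads) lies 2 mm behind it; z points along the fingers, y is the direction in which the jaws open and shut (so a half turn about z gives the same grasp; the last joint's range is limited). The gripper opens to 85 mm and grips with 20 to 120 N. Pads are 22 mm wide; open, the fingers measure 114 mm over their backs; the gripper's body (76 mm by 85 mm) begins 54 mm behind the grasp point. The pads swing forward as they close: fully open they stand 13 mm farther back than shut.
Start: joints at [-1.171, 0.353, 1.633, -0, 1.155, -0.002], TCP at [0.244, -0.575, 0.248] pointing down, gripper open.
Joint ranges: [-2.63, 2.63], [-0.92, 2.1], [0.06, 2.66], [-1.3, 4.44], [0, 2.69], [-3.02, 3.02]. Speed limits (rad/s): [2.22, 2.22, 2.79, 3.14, 3.14, 3.14].

### API

Orientations are given as a rotation vector (axis times angle).
In Python, from station import robot gives the robot as it stands.
- The arm moves only by the tool jog_arm, never from a script. Its argument "deltas" is one flat list of numbers, 5 for each row, row after row: the closure, from 0 (fully open) to 1 (shut), then the shift along the world's x, y, z in m, then the turn about the world's z in degrees. A call has 1 to 12 rows; each row shifts and turns the commanded pose from where the row before left it; what a row does not reach is not made up. A row lasts 1/10 s, in which the tool goes at most 50 mm and 8.59 degrees, less where a joint would pass 70% of its speed; a pose out of reach is approached as far as the arm can. A call with a gripper value outside its range is refused whole. The fingers move at their own pace and stop on an object; the grip force is fixed at half the most. Time passes only in rows, so rows that do not move let the fingers close. It gives the time, the measured TCP pose, the force and the opening at its end, in the units of the state.
- robot.state(): the state, without advancing time (a new reading comes with each control period).
- robot.snapshot(name): name is "scene" or "side" or "wrist"; returns the picture (384x512x3 uint8, red, green, blue); there is no depth.
- robot.calibration(name): a dict with "mtx" (3x3 intrinsics, pixels), "R" (3x3) and "t" (3): a world point X has camera coordinates R X + t; the wrist camera has in their place "hand_eye" (4x4, takes a point from camera to tool coordinates, whose origin is the TCP and whose axes are the flange's). Camera axes: x right, y down, z forward; pixel columns grow to the right and rows downward; lengths in m; the calibration is good to about 2 mm. A picture is of the moment at which its call begins: read the wrist's pose just before it. calibration takes no time and is no camera call.
- robot.finish_job(): hands the job in, once; it reports no verdict.
The state is a dict: "time": time; "joints": joint angles; "joint_velocities": joint speeds; "tau": joint torques, N m; "position": TCP position; "tcp_rot": TCP orientation; "force": force on the tool from outside, world axes, zero at the start; "wrist_torque": the same for the moment, N m; "gripper_width": finger opening in m.
Only numpy, scipy, OpenCV 4.12 (cv2) and the standard library are available. Lean on these libraries where they do the work, as an engineer would, in place of code of your own. Each camera call takes 0.05 s, during which the arm holds its last target.

### The job

Of the two small loose grey bins, take the one with the metal hanging lip behind its rim and hang it on the white slatted stand, about the middle of the free stretch beside the bin already hanging there. Tip the bin nose-up so that its lip goes up behind the upper slat, then swing it down until it hangs level with its back against the stand, and let go. Leave the plain bin standing where it is.

Things in the scene. Friction and masses are not known exactly. Their poses are not given: they have to be found in the camera images.
- hook_bin: Loose grey open bin with a steel hanging lip, upright on the bench; 90 mm deep (x), 56 wide (y), 55 high, walls 3, about 0.13 kg. Origin: centre of its underside, x to its back, z up. Side walls 55 mm high from x=-27 to +45 mm, 34 high before that; front wall 34 high; flat back at x=+45. Can be held across its side walls (56 mm), leaning the gripper towards the bin's front to clear the stand.
- seat (a point): On hook_bin, where the underside of the lip's arm meets the bin's back: (45, 0, 51) mm in the bin frame, axes as the bin's. The arm, 40 mm wide in y and 4 mm thick (z=51 to 55), runs back to x=56 mm; on its end stands the tongue. Seated, this point lies at the groove's lower edge.
- lip_tip (a point): Middle of the top edge of the lip's tongue, at (54, 0, 91) mm in the hook_bin frame, axes as the bin's. The tongue is 40 mm wide in y, 4 mm thick (x=52 to 56 mm) and stands up from z=51 to 91 mm.
- plain_bin: The other loose grey bin, same tub and size as hook_bin but without any lip; origin at the centre of its underside. To be left where it is.
- stand: White slatted counter stand, fixed: 70 mm deep (x), 300 wide (y), 180 high. Origin: centre of its underside; its face at x=-35 mm looks to -x, roughly at the robot. The groove runs along y over the whole face, between plywood end cheeks 8 mm thick at y=+-147. An identical lipped bin, fixed, already hangs in it at y=-113 to -57 mm, its front 90 mm before the face.
- groove (a point): Middle of the groove's free stretch, on the face at the lower slat's top edge: (-35, 42.5, 120) mm in the stand frame, axes as the stand's. The mouth is 32 mm high (z=120 to 152), slats 4 mm thick there, hollow behind 58 mm deep, z=96 to 174. The upright 40 mm tongue does not pass level; tipped nose-up 30 to 50 degrees and moved up and back along itself it does.

How it is judged:
By the outcome, as a careful person would: the job done as asked, in the order asked, and still so for the second after the job is handed in, with the robot touching nothing.
It also fails if it takes over 51 s, if anything falls off the work surface, if the arm or the gripper's body presses on something with over 40 N, if the wrist force passes 120 N, or if a joint passes its speed limit or range.

## Working session

There is one attempt and no reset: what is moved stays moved. The work goes in short steps, Python scripts to look and compute and a tool call to move; the robot and the scene stay as the last step left them, time stands still between calls to the robot, and variables do not carry over. Pictures are saved under pics/ and viewed, and the job is handed in when it is done.

Besides the shell and the picture viewer there is one more tool, called after "Emit:" by a JSON object that holds its "op" and its "data". jog_arm: Moves the arm, as the interface text tells. Its arguments: {"type":"object","properties":{"deltas":{"type":"array","items":{"type":"number"}}},"required":["deltas"]}

```bash
ls; mkdir -p pics
python3 - <<'E'
from station import robot
import cv2,numpy as np
np.set_printoptions(precision=4,suppress=True)
for n in ("scene","side"):
    c=robot.calibration(n); print(n,c)
    im=robot.snapshot(n); cv2.imwrite(f"pics/{n}0.png",im[:,:,::-1])
print(robot.calibration("wrist"));print(robot.state())
E
```

```text
pics
scene {'mtx': array([[369.7461,   0.    , 258.0186],
       [  0.    , 369.7461, 192.7306],
       [  0.    ,   0.    ,   1.    ]]), 'R': array([[-0.8624, -0.5061, -0.0131],
       [-0.3719,  0.6508, -0.6619],
       [ 0.3435, -0.566 , -0.7494]]), 't': array([0.5516, 0.2785, 1.0776])}
side {'mtx': array([[472.503 ,   0.    , 249.4797],
       [  0.    , 472.503 , 186.1567],
       [  0.    ,   0.    ,   1.    ]]), 'R': array([[-0.9871, -0.1586, -0.0219],
       [-0.0346,  0.3445, -0.9381],
       [ 0.1563, -0.9253, -0.3456]]), 't': array([0.5954, 0.12  , 1.2073])}
{'mtx': array([[289.9221,   0.    , 257.9203],
       [  0.    , 289.9221, 188.2349],
       [  0.    ,   0.    ,   1.    ]]), 'hand_eye': array([[-0.001 , -0.9534, -0.3016,  0.0777],
       [ 1.    , -0.0008, -0.0007, -0.0008],
       [ 0.0005, -0.3016,  0.9534, -0.1253],
       [ 0.    ,  0.    ,  0.    ,  1.    ]])}
{'time': 0.1, 'joints': array([-1.1714,  0.3536,  1.634 ,  0.    ,  1.1552, -0.0024]), 'joint_velocities': array([ 0.0004, -0.0035, -0.0013,  0.0021,  0.0013,  0.0001]), 'tau': array([ -0.0004, -60.6356, -34.2821,  -0.0001,   0.004 ,  -0.    ]), 'position': array([ 0.2443, -0.5749,  0.2476]), 'tcp_rot': array([-3.0772, -0.6267,  0.0004]), 'force': array([ 0.3198, -0.0862,  0.5922]), 'wrist_torque': array([0.0317, 0.0528, 0.034 ]), 'gripper_width': 0.08520316975905569}
```

View pics/scene0.png

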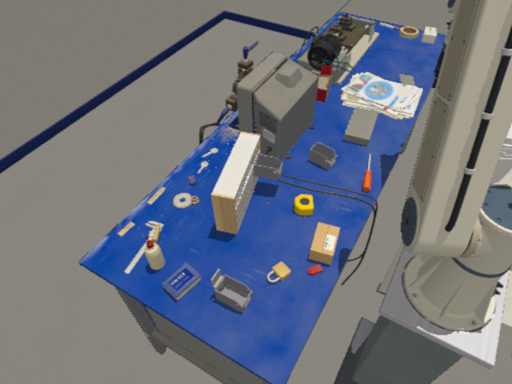

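View pics/side0.png

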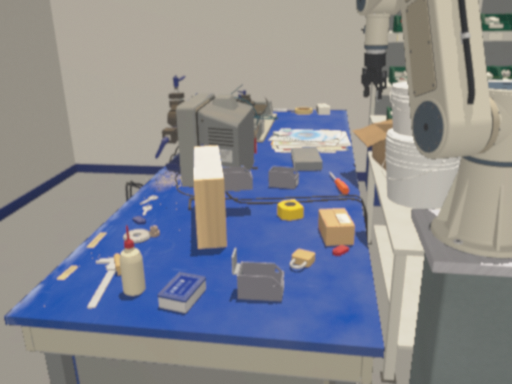

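Run:
```python
import cv2
a=cv2.imread("pics/scene0.png");b=cv2.imread("pics/side0.png")
def z(im,x0,y0,w,h,s):return cv2.resize(im[y0:y0+h,x0:x0+w],None,fx=s,fy=s,interpolation=cv2.INTER_CUBIC)
cv2.imwrite("pics/a1.png",z(a,195,255,70,60,10))
cv2.imwrite("pics/a2.png",z(b,220,235,80,75,10)[:, :])
cv2.imwrite("pics/a3.png",z(a,205,120,90,120,5))
cv2.imwrite("pics/a4.png",z(b,180,130,90,130,4))
```

```text
(no output)
```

View pics/a1.png

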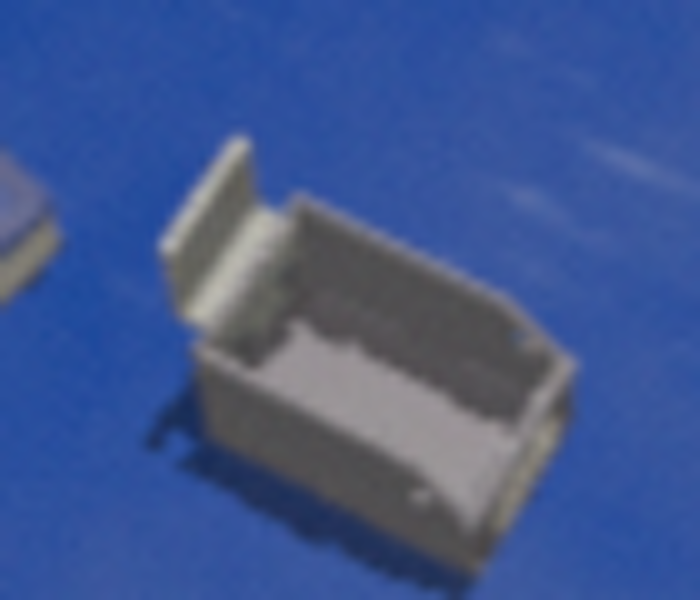

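View pics/a2.png

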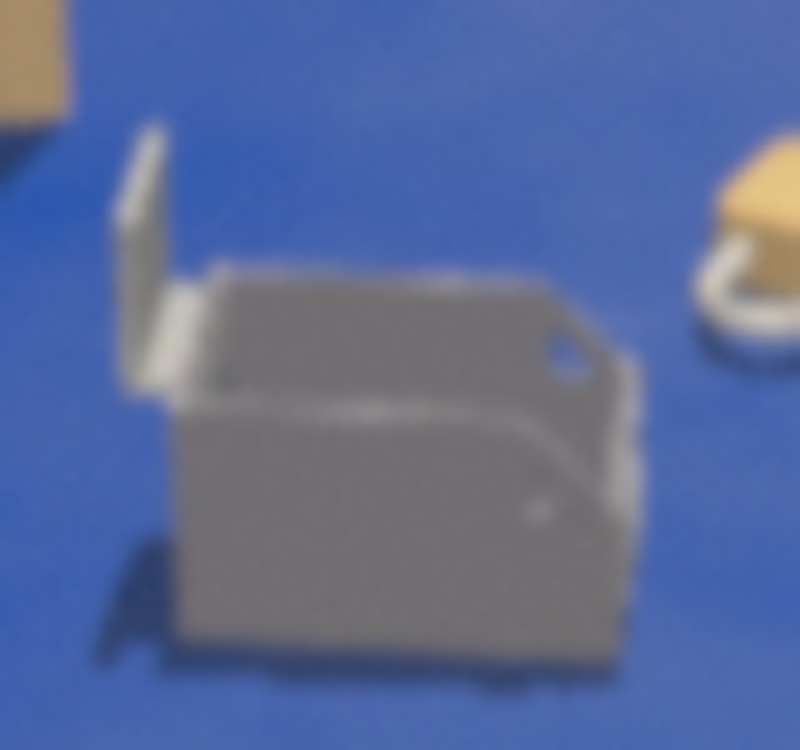

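View pics/a3.png

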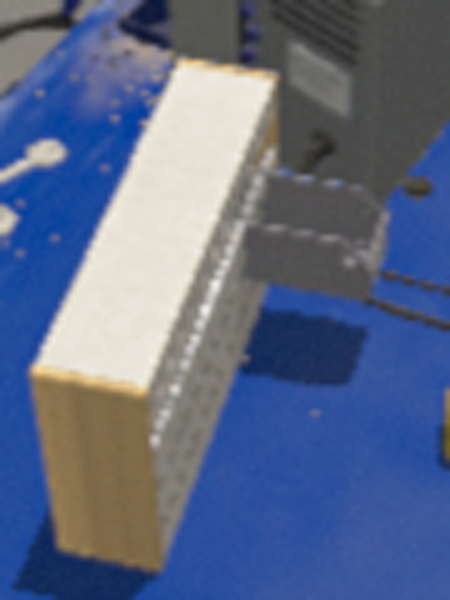

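View pics/a4.png

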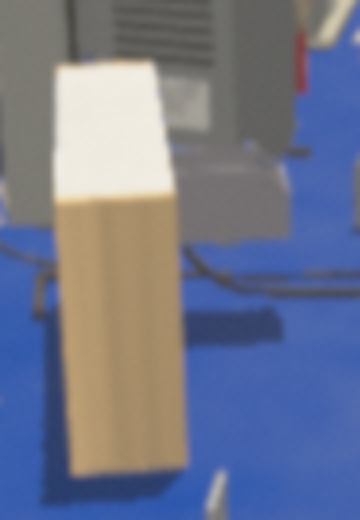

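```bash
cat > h.py <<'E'
from station import robot
import cv2,numpy as np
np.set_printoptions(precision=4,suppress=True)
def ray(n,u,v,z):
    c=robot.calibration(n);d=c["R"].T@np.linalg.inv(c["mtx"])@[u,v,1];o=-c["R"].T@c["t"]
    return o+d*(z-o[2])/d[2]
def proj(n,X):
    c=robot.calibration(n);p=c["mtx"]@(c["R"]@np.asarray(X)+c["t"]);return p[:2]/p[2]
def snap(n,f,box=None,s=1):
    im=robot.snapshot(n)[:,:,::-1].copy();cv2.imwrite(f"pics/{f}_full.png",im)
    if box: x,y,w,h=box;im=cv2.resize(im[y:y+h,x:x+w],None,fx=s,fy=s,interpolation=cv2.INTER_CUBIC)
    cv2.imwrite(f"pics/{f}.png",im)
def st():
    s=robot.state();print({k:np.round(s[k],4) for k in("time","joints","position","tcp_rot","force","wrist_torque","gripper_width")});return s
E
python3 - <<'E'
from h import *
for k,n,u,v,z in [("st NL(+y back)","scene",212,194,.18),("st NR(+y face)","scene",235,197,.18),("FL","scene",241,132,.18),("FR(-y face)","scene",260.4,135,.18),("botNL","scene",217,230.6,0),("botNR","scene",237.6,234,0),
("sideNL","side",194,180,.18),("sideNR","side",224,179.5,.18),("sidebNR","side",227,246.5,0),("sidebNL","side",198,248,0),
("bin back +y","scene",215,289.5,.055),("bin back -y","scene",225,275,.055),("bin front -y","scene",252.5,291,.034),("tongue+y","scene",211.5,279,.091),("tongue -y","scene",219,268.8,.091),
("s bot back +y","side",238,299.5,0),("s bot fr +y","side",281.5,301.5,0),("s rim back+y","side",237.5,275.3,.055),("s rim back-y","side",241,261.5,.055)]:
    print(k,ray(n,u,v,z))
E
```

```text
st NL(+y back) [0.7   0.161 0.18 ]
st NR(+y face) [0.6347 0.1371 0.18  ]
FL [ 0.7776 -0.1234  0.18  ]
FR(-y face) [ 0.7111 -0.1425  0.18  ]
botNL [0.7003 0.1651 0.    ]
botNR [0.6338 0.1426 0.    ]
sideNL [0.7022 0.1708 0.18  ]
sideNR [0.6332 0.1606 0.18  ]
sidebNR [0.6356 0.1488 0.    ]
sidebNL [0.7052 0.165  0.    ]
bin back +y [0.5643 0.3627 0.055 ]
bin back -y [0.5652 0.3115 0.055 ]
bin front -y [0.4778 0.3058 0.034 ]
tongue+y [0.5767 0.3551 0.091 ]
tongue -y [0.5768 0.319  0.091 ]
s bot back +y [0.5669 0.3716 0.    ]
s bot fr +y [0.4794 0.3675 0.    ]
s rim back+y [0.5665 0.3701 0.055 ]
s rim back-y [0.5693 0.3149 0.055 ]
```

Emit:
{"op": "jog_arm", "data": {"deltas": [0,0.012,0.041,0,7,0,0.012,0.041,0,7,0,0.012,0.041,0,7,0,0.012,0.041,0,7,0,0.012,0.041,0,7,0,0.012,0.041,0,7,0,0.012,0.041,0,7,0,0.012,0.041,0,7,0,0.012,0.041,0,7,0,0.012,0.041,0,7,0,0.012,0.041,0,7,0,0.012,0.041,0,7]}}

```text
time: 1.3
position: [0.3884, -0.0815, 0.2483]
tcp_rot: [1.862, 2.53, 0.0]
force: [1.2, -0.1, 0.5]
gripper_width: 0.0856
```

Emit:
{"op": "jog_arm", "data": {"deltas": [0,0.012,0.042,0,7.5,0,0.012,0.042,0,7.5,0,0.012,0.042,0,7.5,0,0.012,0.042,0,7.5,0,0.012,0.042,0,7.5,0,0.012,0.042,0,7.5,0,0.012,0.042,0,7.5,0,0.012,0.042,0,7.5,0,0.014,0.042,0,7.5,0,0.014,0.042,0,7,0,0,0,0,0]}}

```text
time: 2.4
position: [0.5135, 0.3414, 0.2477]
tcp_rot: [-0.052, 3.14, 0.003]
force: [1.0, 0.1, -0.4]
gripper_width: 0.0856
```

```bash
cat >> h.py <<'E'
from scipy.spatial.transform import Rotation as Ro
def wcam():
    s=robot.state();c=robot.calibration("wrist");T=np.eye(4);T[:3,:3]=Ro.from_rotvec(s["tcp_rot"]).as_matrix();T[:3,3]=s["position"]
    return T@c["hand_eye"],c["mtx"]
def wray(W,M,u,v,z):
    d=W[:3,:3]@np.linalg.inv(M)@[u,v,1];o=W[:3,3];return o+d*(z-o[2])/d[2]
E
python3 - <<'E'
from h import *
st();W,M=wcam();np.savez("w1",W=W,M=M);snap("wrist","w1",(100,60,312,324),1.8);print(W)
E
```

```text
{'time': np.float64(2.4), 'joints': array([ 0.5837,  0.3398,  1.654 ,  0.0011,  1.1462, -1.0208]), 'position': array([0.5135, 0.3414, 0.2477]), 'tcp_rot': array([-0.0522,  3.1403,  0.0028]), 'force': array([ 0.9563,  0.0589, -0.3676]), 'wrist_torque': array([ 0.0313, -0.031 , -0.0289]), 'gripper_width': np.float64(0.0856)}
[[-0.0322  0.9527  0.3023  0.4364]
 [ 0.9995  0.0301  0.0119  0.3396]
 [ 0.0022  0.3025 -0.9531  0.373 ]
 [ 0.      0.      0.      1.    ]]
```

View pics/w1_full.png

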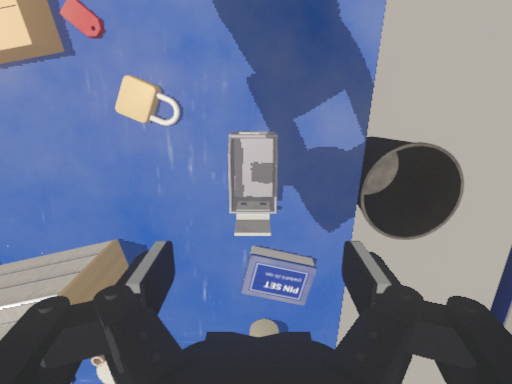

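Run:
```python
import cv2
a=cv2.imread("pics/w1_full.png");cv2.imwrite("pics/w1z.png",cv2.resize(a[120:245,215:295],None,fx=5,fy=5,interpolation=cv2.INTER_CUBIC)[:600])
cv2.imwrite("pics/w1y.png",cv2.resize(a[230:384,0:160],None,fx=4,fy=4,interpolation=cv2.INTER_CUBIC)[:600])
```

```text
(no output)
```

View pics/w1z.png

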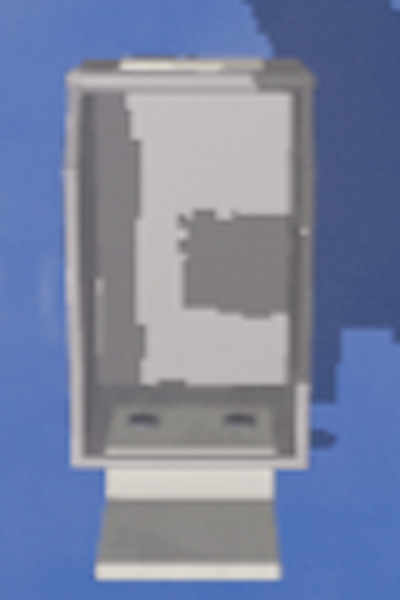

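View pics/w1y.png

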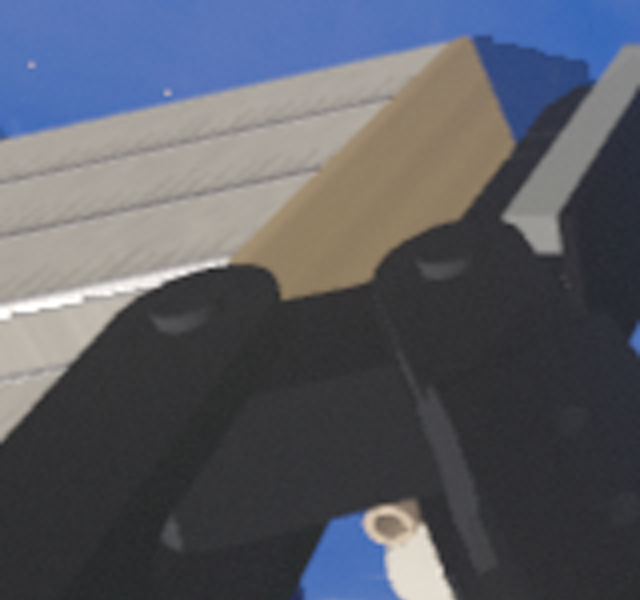

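Run:
```python
from h import *
d=np.load("w1.npz");W,M=d["W"],d["M"]
for k,u,v,z in [("back +",276.6,213.4,.055),("back -",229,213.4,.055),("tong+",271.2,235.8,.091),("tong-",234,235.8,.091),("fr+",277.4,137,.034),("fr-",228.6,137,.034),("stand corner",116,240,0),("stand line",0,265,0)]:
    print(k,wray(W,M,u,v,z))
a=wray(W,M,116,240,0)-wray(W,M,0,265,0);print(np.degrees(np.arctan2(-a[0],a[1])))
```

```text
back + [0.5678 0.3666 0.055 ]
back - [0.5696 0.3103 0.055 ]
tong+ [0.5791 0.3591 0.091 ]
tong- [0.5803 0.3191 0.091 ]
fr+ [0.4808 0.3644 0.034 ]
fr- [0.4826 0.3077 0.034 ]
stand corner [0.6387 0.144  0.    ]
stand line [ 0.685 -0.031  0.   ]
14.832938792355064
```

Emit:
{"op": "jog_arm", "data": {"deltas": [0,0.002,-0.0045,-0.035,0,0,0,0,-0.035,0,0,0,0,-0.035,0,0,0,0,-0.035,0,0,0,0,-0.035,0,0,0,0,-0.025,0,0,0,0,-0.01,0,0,0,0,0,0,1,0,0,0,0,1,0,0,0,0,1,0,0,0,0,1,0,0,0,0]}}

```text
time: 3.65
position: [0.5155, 0.3329, 0.0402]
tcp_rot: [-0.042, 3.139, 0.002]
force: [-0.7, -1.3, 6.3]
gripper_width: 0.055
```

Emit:
{"op": "jog_arm", "data": {"deltas": [1,0,0,0.03,0,1,0,0,0.045,0,1,0,0,0.045,0,1,0,0,0.045,0,1,0,0,0.045,0,1,0,0,0,0,1,0.008,-0.039,0,1.7,1,0.008,-0.039,0,1.7,1,0.008,-0.039,0,1.7,1,0.008,-0.039,0,1.7,1,0.008,-0.039,0,1.7,1,0.008,-0.039,0,1.7]}}

```text
time: 4.85
position: [0.5622, 0.0967, 0.2484]
tcp_rot: [-0.323, 3.125, -0.0]
force: [1.0, 0.9, -1.9]
gripper_width: 0.0547
```

Emit:
{"op": "jog_arm", "data": {"deltas": [1,0.008,-0.039,0,1.7,1,0.008,-0.037,0,1.6,1,0,0,0,0,1,0,0,0,0]}}

```text
time: 5.25
position: [0.5782, 0.0216, 0.2482]
tcp_rot: [0.407, -3.115, -0.0]
force: [0.0, 0.1, -1.3]
gripper_width: 0.0548
```

Run:
```python
from h import *
st();W,M=wcam();np.savez("w2",W=W,M=M);snap("wrist","w2");snap("side","s2",(160,110,150,130),5)
```

```text
{'time': np.float64(5.25), 'joints': array([ 0.0346,  0.2814,  1.7349,  0.0003,  1.1253, -1.7961]), 'position': array([0.5782, 0.0216, 0.2482]), 'tcp_rot': array([ 0.4069, -3.1151, -0.0005]), 'force': array([ 0.0413,  0.1311, -1.3004]), 'wrist_torque': array([ 0.033 ,  0.0632, -0.0186]), 'gripper_width': np.float64(0.0548)}
```

View pics/w2.png

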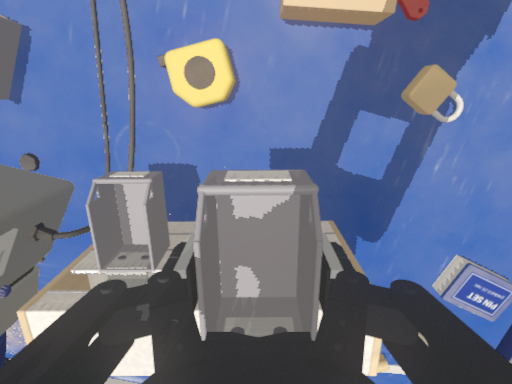

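View pics/s2.png

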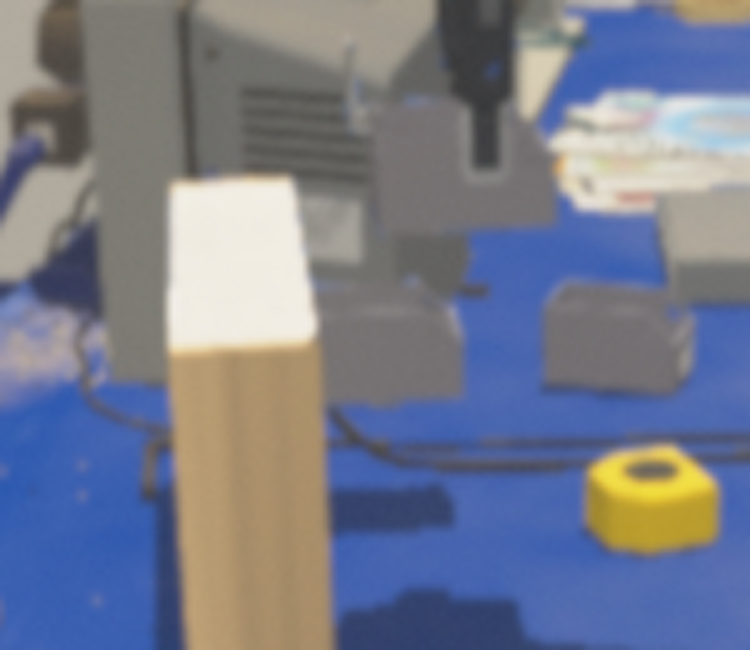

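Emit:
{"op": "jog_arm", "data": {"deltas": [1,0,0,-0.036,0,1,0.016,0.0043,0,0,1,0.016,0.0043,0,0,1,0,0,0,0,1,0.003,0.0008,0,0,1,0.0036,0.001,0.0045,0,1,0.004,0.001,0.004,0,1,0.0042,0.0011,0.0037,0,1,0,0,0,0]}}

```text
time: 6.25
position: [0.6217, 0.0348, 0.2236]
tcp_rot: [0.411, -3.107, -0.0]
force: [-8.4, -0.5, 0.6]
gripper_width: 0.0549
```

Run:
```python
from h import *
st();snap("side","s3",(160,110,150,130),5)
```

```text
{'time': np.float64(6.25), 'joints': array([ 0.0538,  0.3765,  1.6571, -0.0006,  1.1152, -1.7797]), 'position': array([0.6217, 0.0348, 0.2236]), 'tcp_rot': array([ 0.4108, -3.1073, -0.0001]), 'force': array([-8.4234, -0.4828,  0.6326]), 'wrist_torque': array([-0.331 ,  1.8143,  0.0488]), 'gripper_width': np.float64(0.0549)}
```

View pics/s3.png

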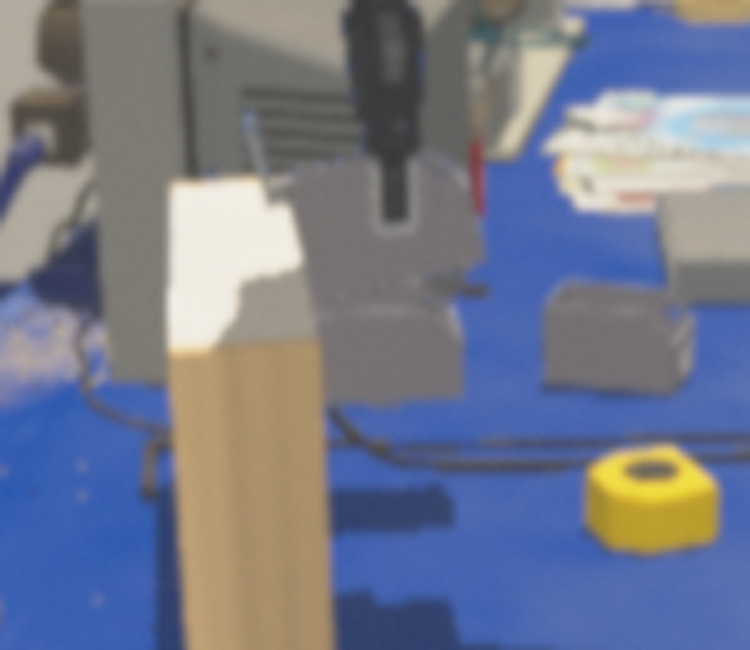

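Emit:
{"op": "jog_arm", "data": {"deltas": [1,0.0046,0.0012,0.0034,0,1,0.0048,0.0013,0.003,0,1,0.005,0.0013,0.0025,0,1,0.0052,0.0014,0.0021,0,1,0.0054,0.0015,0.0015,0,1,0.0027,0.0007,0.0005,0,1,0,0,0,0]}}

```text
time: 7.0
position: [0.6498, 0.0422, 0.2369]
tcp_rot: [0.411, -3.108, -0.0]
force: [-8.5, -1.7, 1.3]
gripper_width: 0.0552
```

Run:
```python
from h import *
st();snap("side","s4",(160,110,150,130),5)
```

```text
{'time': np.float64(7.0), 'joints': array([ 0.0628,  0.4066,  1.58  , -0.0005,  1.1612, -1.7706]), 'position': array([0.6498, 0.0422, 0.2369]), 'tcp_rot': array([ 0.4109, -3.1083, -0.    ]), 'force': array([-8.5283, -1.6893,  1.2884]), 'wrist_torque': array([-0.3852,  1.8295, -0.0004]), 'gripper_width': np.float64(0.0552)}
```

View pics/s4.png

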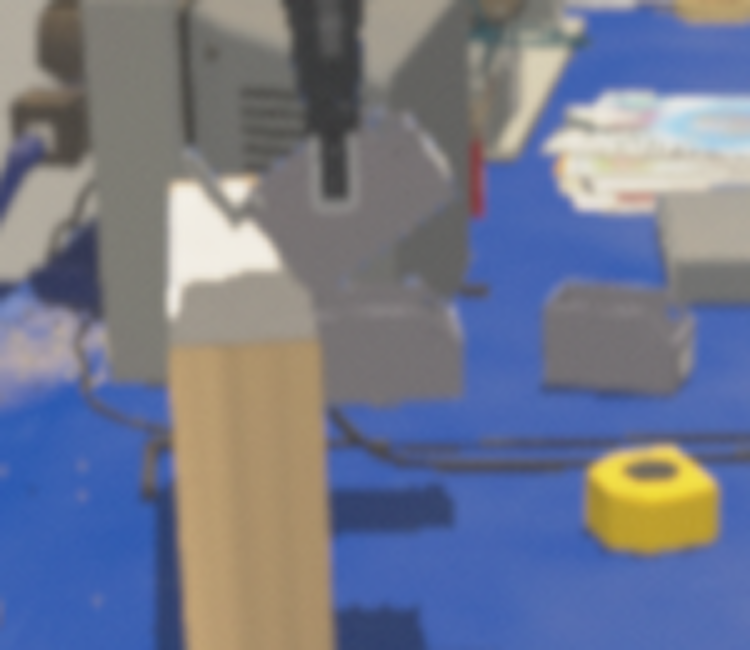

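```bash
cat >> h.py <<'E'
psi=np.radians(15);XS=np.array([np.cos(psi),np.sin(psi),0]);YS=np.array([-np.sin(psi),np.cos(psi),0])
G=np.array([0.6648,0.0412,0.120])
def sray(n,u,v,y):  # intersect with plane at stand-y offset y from G; returns (x rel face, z)
    c=robot.calibration(n);d=c["R"].T@np.linalg.inv(c["mtx"])@[u,v,1];o=-c["R"].T@c["t"]
    p=o+d*(y-(o-G)@YS)/(d@YS);return np.array([(p-G)@XS,p[2]])*1000
E
python3 - <<'E'
from h import *
a=cv2.imread("pics/s4_full.png");cv2.imwrite("pics/s4z.png",cv2.resize(a[125:175,190:260],None,fx=11,fy=11,interpolation=cv2.INTER_CUBIC))
P=robot.state()["position"];y=(P-G)@YS;print("P",(P-G)@XS*1000,y*1000,P[2])
for k,u,v,w in [("tip",197,140,.02),("tbase",207.6,153.6,.02),("frtop",241,133,.028),("nose",251,147,.028),("backrim",212.4,148,.028)]:print(k,sray("side",u,v,y+w))
E
```

```text
P -14.187436109957293 4.85101717930289 0.23694047155732229
tip [ 58.579  251.6252]
tbase [ 34.5458 215.7414]
frtop [-49.3774 266.0565]
nose [-73.1973 229.4686]
backrim [ 22.1046 231.7029]
```

View pics/s4z.png

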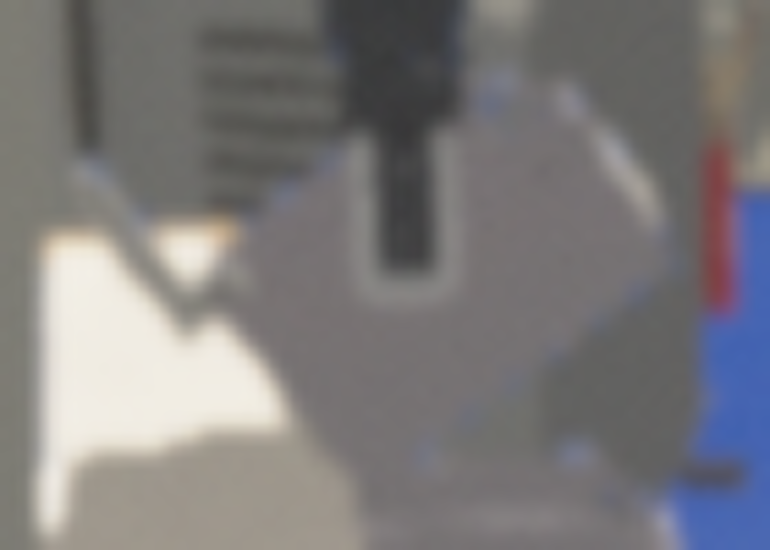

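Run:
```python
from h import *
P=robot.state()["position"];y=(P-G)@YS
f=lambda u,v,w:sray("side",u,v,y+w)
t=f(197.3,140,.02);b=f(207.1,154.8,.02);d=t-b;print(t,b,np.degrees(np.arctan2(d[0],d[1])),np.hypot(*d))
a=f(250.9,149.5,.028);c=f(228.2,166.4,.028);d=c-a;print(a,c,np.degrees(np.arctan2(-d[1],d[0])),np.hypot(*d))
a=f(235,131.8,.028);c=f(210.5,147.7,.028);d=c-a;print(a,c,np.degrees(np.arctan2(-d[1],d[0])),np.hypot(*d))
```

```text
[ 57.8492 251.5898] [ 35.9428 212.7161] 29.402388211624316 44.62128038509711
[-72.8144 223.0747] [-14.9033 182.242 ] 35.18737722146082 70.85909389599658
[-34.7912 269.7358] [ 26.7124 232.697 ] 31.05721095777459 71.79532443114056
```

Emit:
{"op": "jog_arm", "data": {"deltas": [1,0.0055,0.0015,0.001,0,1,0.0055,0.0015,0.0006,0,1,0,0,0,0]}}

```text
time: 7.35
position: [0.6612, 0.0453, 0.2386]
tcp_rot: [0.411, -3.109, 0.0]
force: [-8.7, -1.7, 1.2]
gripper_width: 0.0551
```

Run:
```python
from h import *
P=st()["position"];y=(P-G)@YS;print("P",(P-G)@XS*1000,y*1000,P[2]);snap("side","s5",(190,125,70,50),11)
```

```text
{'time': np.float64(7.35), 'joints': array([ 0.0663,  0.4224,  1.5517, -0.0005,  1.1732, -1.7671]), 'position': array([0.6612, 0.0453, 0.2386]), 'tcp_rot': array([ 0.4109, -3.1088,  0.0001]), 'force': array([-8.7393, -1.7104,  1.2496]), 'wrist_torque': array([-0.3315,  1.7731,  0.0578]), 'gripper_width': np.float64(0.0551)}
P -2.4564605582024717 4.866013939154294 0.23864514913421753
```

View pics/s5.png

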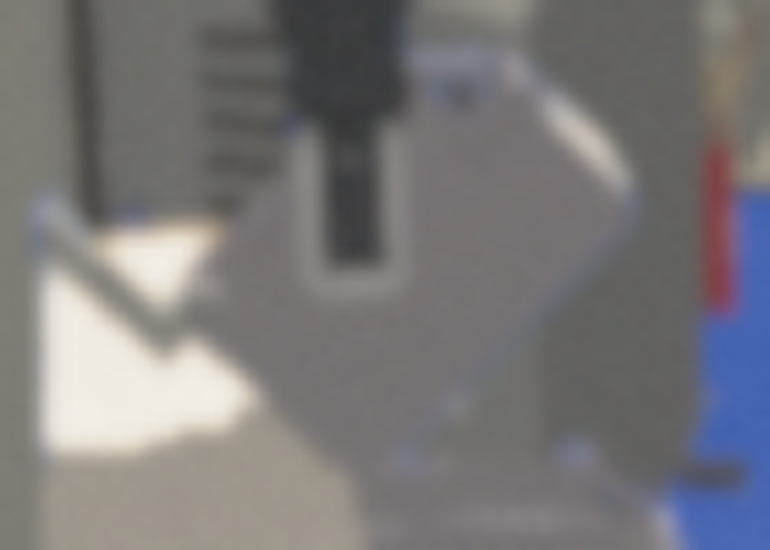

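Run:
```python
from h import *
P=robot.state()["position"];y=(P-G)@YS
f=lambda u,v,w:sray("side",u,v,y+w)
t=f(194.1,143.6,.02);b=f(205.5,157.3,.02);d=t-b;print(t,b,np.degrees(np.arctan2(d[0],d[1])),np.hypot(*d))
a=f(247.5,142.7,.028);c=f(227.3,166.8,.028);d=c-a;print(a,c,np.degrees(np.arctan2(-d[1],d[0])),np.hypot(*d))
```

```text
[ 66.1922 242.8975] [ 40.2413 206.468 ] 35.46450424655111 44.72762323892484
[-64.7565 240.8553] [-12.6163 181.3149] 48.790962824275915 79.14325726991932
```

```bash
cat >> h.py <<'E'
from scipy.optimize import least_squares
def fit(n,pts,y,x0,fixy=True,off=(190,125),s=11):
    bp=np.array([p[0] for p in pts],float)/1000;px=np.array([[off[0]+p[1][0]/s,off[1]+p[1][1]/s] for p in pts])
    def W(q):
        x,z,t=q[:3];yy=y if fixy else q[3]
        c,si=np.cos(t),np.sin(t)
        return [G*[1,1,0]+XS*(x+c*b[0]+si*b[2])+YS*(yy+b[1])+np.array([0,0,z-si*b[0]+c*b[2]]) for b in bp]
    f=lambda q:(np.array([proj(n,X) for X in W(q)])-px).ravel()
    r=least_squares(f,x0 if fixy else list(x0)+[y]);q=r.x
    print("origin x,z mm",q[:2]*1000,"tilt",np.degrees(q[2]),q[3:]*1000,"res px",np.abs(r.fun).max());print(r.fun.reshape(-1,2));return q
E
python3 - <<'E'
from h import *
P=robot.state()["position"];y=(P-G)@YS
pts=[((56,20,91),(45,205)),((56,20,51),(170,355)),((-45,28,0),(632,195)),((-45,28,34),(515,60)),((45,28,55),(190,285))]
print(proj("side",P+YS*.028))
q=fit("side",pts,y,[-.03,.2,.7])
q=fit("side",pts,y,[-.03,.2,.7],False)
E
```

```text
[222.286  144.7717]
origin x,z mm [-34.1602 213.6176] tilt 43.90189641635739 [] res px 1.9028252357817053
[[-1.194   1.0276]
 [-0.595  -1.9028]
 [ 0.7461 -1.6246]
 [ 1.5442  1.3579]
 [-0.5002  1.1657]]
origin x,z mm [-35.0842 204.6809] tilt 43.867493717626694 [-28.2508] res px 2.2158512035827584
[[-0.4727  1.0099]
 [-0.2251 -2.2159]
 [-0.1055 -1.5098]
 [ 0.9732  1.7348]
 [-0.1789  0.9448]]
```

Run:
```python
import cv2
a=cv2.imread("pics/s5_full.png");cv2.imwrite("pics/s5b.png",cv2.resize(a[50:180,160:290],None,fx=4.6,fy=4.6,interpolation=cv2.INTER_CUBIC))
```

```text
(no output)
```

View pics/s5b.png

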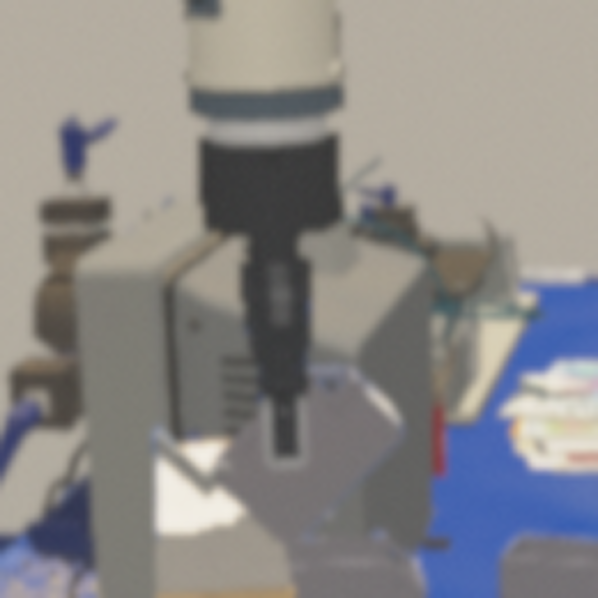

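Emit:
{"op": "jog_arm", "data": {"deltas": [1,-0.01,-0.0027,0.004,0,1,-0.027,-0.009,0,0,1,-0.027,-0.009,0,0,1,-0.0265,-0.009,0,0,1,0,0,0,0,1,0,0,-0.04,0,1,0,0,-0.04,0,1,0,0,-0.041,0,1,0,0,0,0,1,0,0,0,0]}}

```text
time: 8.4
position: [0.5737, 0.0157, 0.1228]
tcp_rot: [0.411, -3.115, -0.0]
force: [0.5, 0.5, -1.1]
gripper_width: 0.0553
```

Run:
```python
from h import *
P=st()["position"];y=(P-G)@YS;print("P",(P-G)@XS*1000,y*1000,P[2]);print(proj("side",P),proj("scene",P))
snap("side","s6",(200,140,90,70),8.8)
snap("scene","c6",(220,130,80,70),8)
```

```text
{'time': np.float64(8.4), 'joints': array([ 0.0247,  0.424 ,  1.8472,  0.0001,  0.8704, -1.8085]), 'position': array([0.5737, 0.0157, 0.1228]), 'tcp_rot': array([ 0.4109, -3.1145, -0.0002]), 'force': array([ 0.4612,  0.4996, -1.0767]), 'wrist_torque': array([ 0.0413, -0.0656, -0.0244]), 'gripper_width': np.float64(0.0553)}
P -94.58987163388277 -1.0338565699306266 0.12275538397279694
[258.5888 182.5027] [272.9285 190.8628]
```

View pics/s6.png

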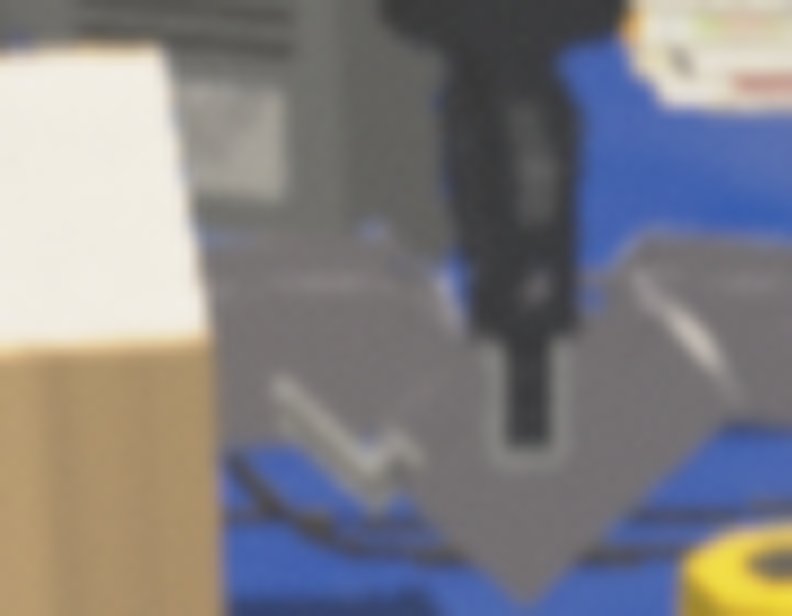

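View pics/c6.png

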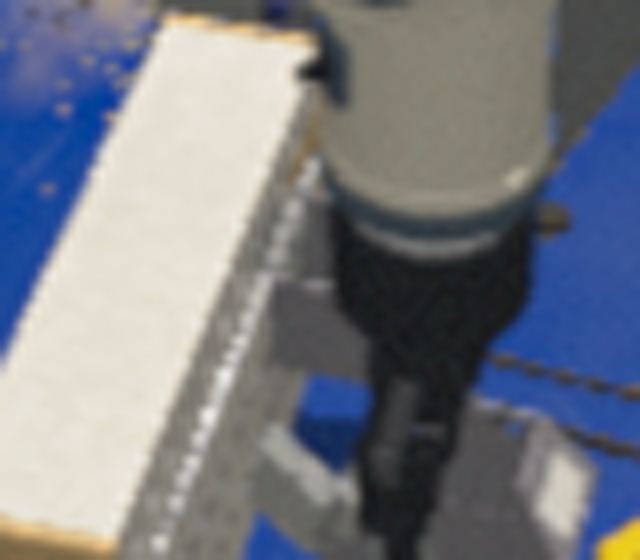

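Run:
```python
from h import *
P=robot.state()["position"];y=(P-G)@YS
pts=[((56,20,91),(272,388)),((56,20,51),(378,508)),((45,28,0),(527,602)),((-45,28,0),(738,408)),((-45,28,34),(630,268))]
q=fit("side",pts,y,[-.13,.1,.7],off=(200,140),s=8.8)
d=np.array([(P-G)@XS-q[0],P[2]-q[1]]);t=q[2];c,s=np.cos(t),np.sin(t)
print("P in bin",d@[c,-s]*1000,d@[s,c]*1000)
for b in [(.054,.091),(.045,.051),(.056,.051)]: print(b,(q[0]+c*b[0]+s*b[1])*1e3,(q[1]-s*b[0]+c*b[1])*1e3)
# stand check: +y cheek face edge
for k,z in (("top",.18),("bot",0)): print(proj("side",G*[1,1,0]+YS*.1075+[0,0,z]))
```

```text
origin x,z mm [-123.502    96.5707] tilt 43.99759746387179 [] res px 3.9723289427861346
[[-0.2025  2.4164]
 [-1.179  -1.4285]
 [-1.0086 -1.6061]
 [-0.4148 -3.4447]
 [ 2.7538  3.9723]]
P in bin 2.4138532078444643 41.13716277733125
(0.054, 0.091) -21.444934877270118 124.52337244780625
(0.045, 0.051) -55.70438348629592 102.00026917570985
(0.056, 0.051) -47.791325275697474 94.3593589056124
[223.8162 177.2525]
[226.7631 245.7626]
```

Run:
```python
from h import *
P=robot.state()["position"];y=(P-G)@YS
pts=[((56,20,91),(272,388)),((56,20,51),(378,508)),((45,28,0),(527,602)),((-45,28,0),(738,408))]
q=fit("side",pts,y,[-.13,.1,.7],off=(200,140),s=8.8)
q=fit("side",pts[:3],y,[-.13,.1,.7],off=(200,140),s=8.8)
d=np.array([(P-G)@XS-q[0],P[2]-q[1]]);t=q[2];c,s=np.cos(t),np.sin(t)
print("P in bin",d@[c,-s]*1000,d@[s,c]*1000)
for b in [(.054,.091),(.045,.051),(.056,.051)]: print(b,(q[0]+c*b[0]+s*b[1])*1e3,(q[1]-s*b[0]+c*b[1])*1e3)
for b in [(-45,28,0),(-45,28,34),(-45,-28,34),(-45,-28,0),(-27,28,55)]:
  b=np.array(b)/1e3;X=G*[1,1,0]+XS*(q[0]+c*b[0]+s*b[2])+YS*(y+b[1])+np.array([0,0,q[1]-s*b[0]+c*b[2]]);print(b,(proj("side",X)-[200,140])*8.8)
```

```text
origin x,z mm [-124.7368   90.4002] tilt 39.799763942825564 [] res px 1.854669835793942
[[ 1.1208  1.8547]
 [-0.6833 -1.2338]
 [-1.3544 -0.2714]
 [ 0.8889 -0.3799]]
origin x,z mm [-125.5365   91.3588] tilt 40.302609901630916 [] res px 1.8187367318022893
[[ 1.3157  1.8187]
 [-0.39   -1.3564]
 [-0.9579 -0.5271]]
P in bin 3.240300651539848 46.186827638465374
(0.054, 0.091) -25.49296092749046 125.83043814326173
(0.045, 0.051) -58.22969150541678 101.14630414856252
(0.056, 0.051) -49.840663971280925 94.03123443481334
[-0.045  0.028  0.   ] [747.6752 400.524 ]
[-0.045  0.028  0.034] [673.3806 321.0928]
[-0.045 -0.028  0.034] [644.6524 261.579 ]
[-0.045 -0.028  0.   ] [716.1403 338.2561]
[-0.027  0.028  0.055] [580.1833 311.9241]
```

Emit:
{"op": "jog_arm", "data": {"deltas": [1,0.009,0.0024,0.003,0,1,0.009,0.0024,0.003,0,1,0.009,0.0024,0.003,0,1,0,0,0,0,1,0.0062,0.0017,0.0077,0,1,0,0,0,0]}}

```text
time: 9.1
position: [0.6079, 0.0246, 0.1398]
tcp_rot: [-0.41, 3.113, -0.0]
force: [0.1, -0.1, -0.6]
gripper_width: 0.055
```

Run:
```python
from h import *
P=st()["position"];y=(P-G)@YS;print("P",(P-G)@XS*1000,y*1000,P[2])
snap("side","s7",(200,130,90,70),8.8)
snap("scene","c7",(220,150,70,60),9)
```

```text
{'time': np.float64(9.1), 'joints': array([ 0.0379,  0.4462,  1.7615,  0.0001,  0.9322, -1.7951]), 'position': array([0.6079, 0.0246, 0.1398]), 'tcp_rot': array([-0.4105,  3.1128, -0.0002]), 'force': array([ 0.073 , -0.1247, -0.6416]), 'wrist_torque': array([-0.0011, -0.0505,  0.0307]), 'gripper_width': np.float64(0.055)}
P -59.303027991567305 -1.3154217035934204 0.13982832249814867
```

View pics/s7.png

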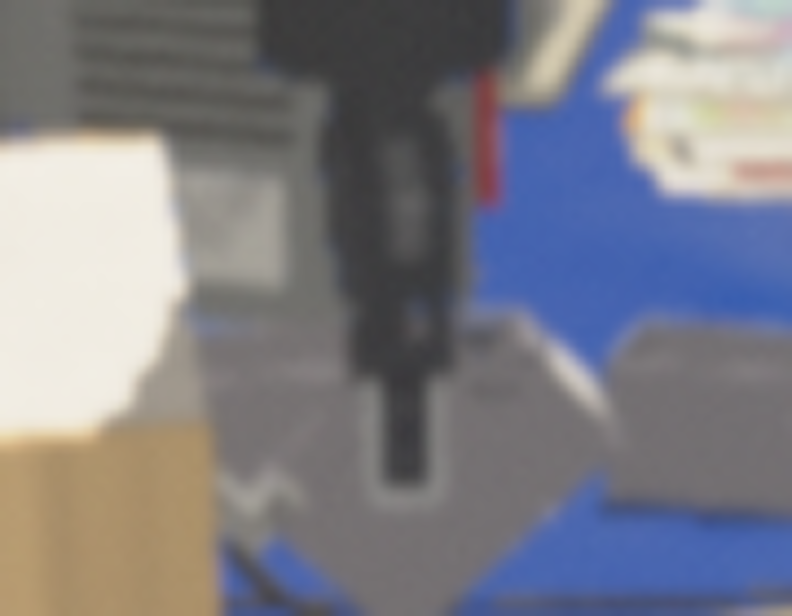

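View pics/c7.png

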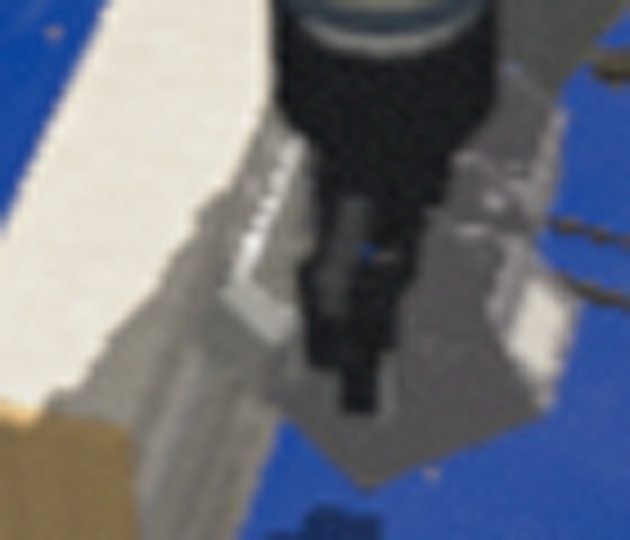

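Emit:
{"op": "jog_arm", "data": {"deltas": [1,0.0062,0.0017,0.0077,0,1,0.0062,0.0017,0.0077,0,1,0.0055,0.0015,0.0065,0,1,0,0,0,0]}}

```text
time: 9.6
position: [0.6263, 0.0296, 0.1622]
tcp_rot: [-0.411, 3.112, -0.0]
force: [-0.6, -0.2, -1.3]
gripper_width: 0.055
```

Run:
```python
from h import *
P=st()["position"];y=(P-G)@YS;print("P",(P-G)@XS*1000,y*1000,P[2])
snap("side","s8",(200,120,90,70),8.8)
snap("scene","c8",(220,150,70,60),9)
```

```text
{'time': np.float64(9.6), 'joints': array([ 0.0448,  0.444 ,  1.7049,  0.    ,  0.9897, -1.7884]), 'position': array([0.6263, 0.0296, 0.1622]), 'tcp_rot': array([-0.4106,  3.1116, -0.0004]), 'force': array([-0.572 , -0.2043, -1.2625]), 'wrist_torque': array([ 0.0163, -0.0704, -0.0426]), 'gripper_width': np.float64(0.055)}
P -40.15988150430778 -1.2882409234808174 0.1622272114448361
```

View pics/s8.png

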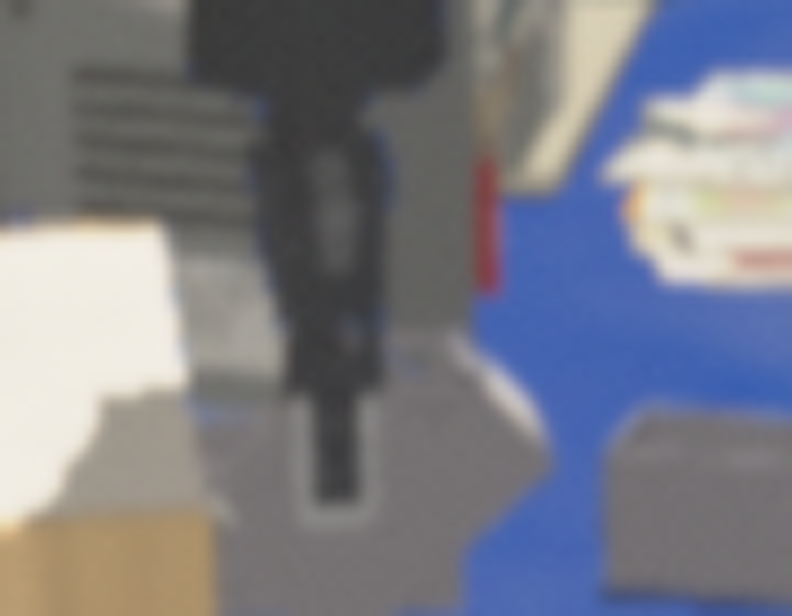

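View pics/c8.png

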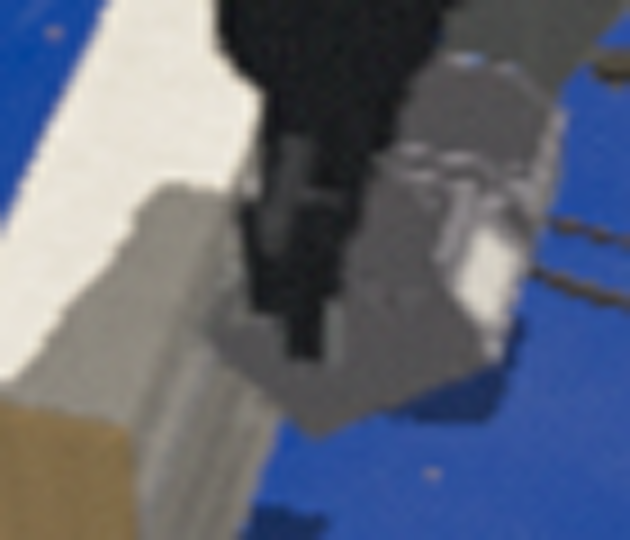

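Emit:
{"op": "jog_arm", "data": {"deltas": [1,0.0019,0.0005,-0.0085,0,1,0.0019,0.0005,-0.0085,0,1,0,0,0,0,1,-0.0017,-0.0005,-0.0033,0,1,-0.0017,-0.0005,-0.0033,0,1,0,0,0,0]}}

```text
time: 10.3
position: [0.6264, 0.0294, 0.138]
tcp_rot: [-0.41, 3.111, -0.0]
force: [-0.3, 0.6, 9.9]
gripper_width: 0.0555
```

Run:
```python
from h import *
P=st()["position"];y=(P-G)@YS;print("P",(P-G)@XS*1000,y*1000,P[2])
snap("side","s9",(200,120,90,70),8.8)
```

```text
{'time': np.float64(10.3), 'joints': array([ 0.0444,  0.4729,  1.7214,  0.0003,  0.9437, -1.7886]), 'position': array([0.6264, 0.0294, 0.138 ]), 'tcp_rot': array([-0.41  ,  3.111 , -0.0002]), 'force': array([-0.2833,  0.6493,  9.9112]), 'wrist_torque': array([ 0.2218, -0.4202, -0.0183]), 'gripper_width': np.float64(0.0555)}
P -40.15882082470735 -1.4507834640420068 0.1379511985950638
```

View pics/s9.png

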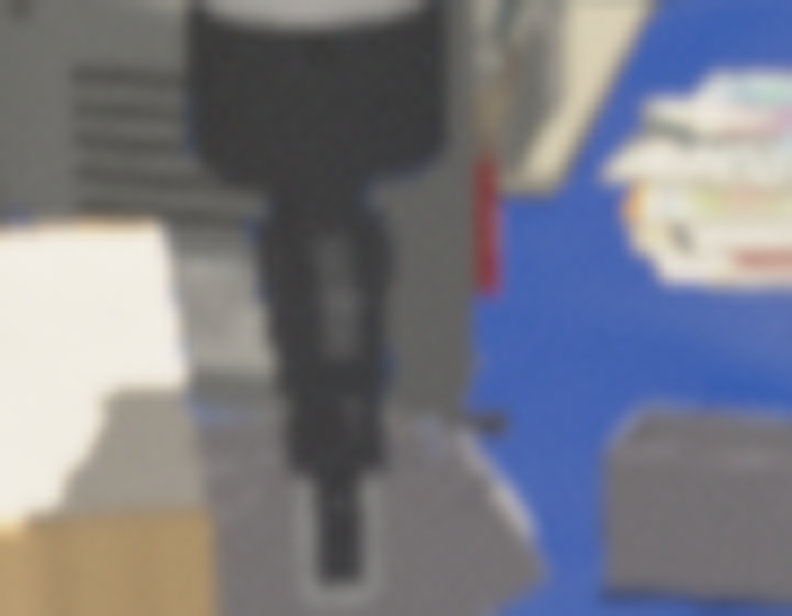

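Emit:
{"op": "jog_arm", "data": {"deltas": [1,-0.0011,-0.0003,-0.0035,0,1,-0.0011,-0.0003,-0.0035,0,1,-0.0005,-0.0001,-0.0037,0,1,-0.0005,-0.0001,-0.0037,0,1,0,0,0,0]}}

```text
time: 10.85
position: [0.6214, 0.0281, 0.1227]
tcp_rot: [0.411, -3.114, 0.001]
force: [-3.1, -1.5, 10.4]
gripper_width: 0.0554
```

Run:
```python
from h import *
P=st()["position"];y=(P-G)@YS;print("P",(P-G)@XS*1000,y*1000,P[2])
snap("side","s10",(200,140,90,70),8.8)
snap("scene","c10",(220,150,70,60),9)
```

```text
{'time': np.float64(10.85), 'joints': array([ 0.043 ,  0.4871,  1.739 , -0.0005,  0.9157, -1.7896]), 'position': array([0.6214, 0.0281, 0.1227]), 'tcp_rot': array([ 0.4106, -3.1143,  0.0006]), 'force': array([-3.0857, -1.4799, 10.3844]), 'wrist_torque': array([-0.143 ,  0.2497, -0.0489]), 'gripper_width': np.float64(0.0554)}
P -45.259742755972496 -1.4009817392390458 0.12268183571829322
```

View pics/s10.png

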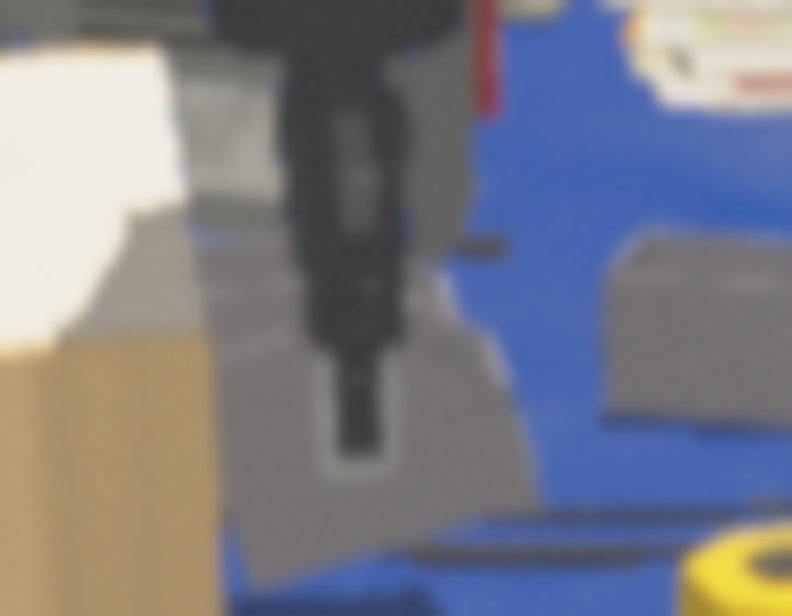

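View pics/c10.png

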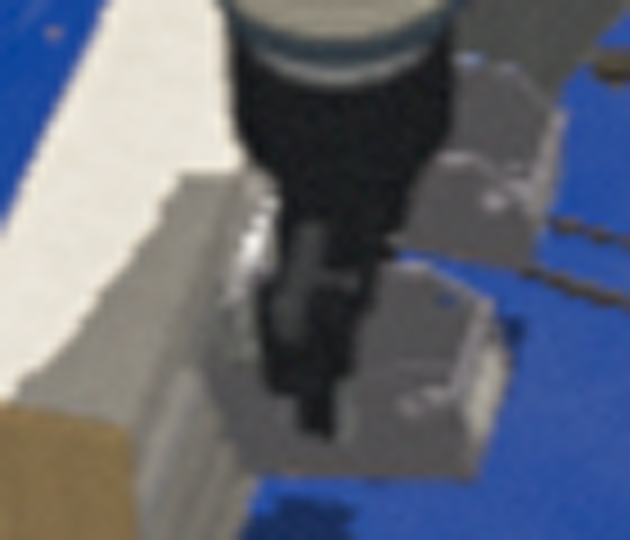

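Emit:
{"op": "jog_arm", "data": {"deltas": [1,0,0,-0.0035,0,1,0,0,-0.0035,0,1,0.0003,0,-0.0035,0,1,0,0,0,0]}}

```text
time: 11.35
position: [0.6211, 0.028, 0.1119]
tcp_rot: [0.41, -3.113, 0.001]
force: [-5.0, -2.8, 9.3]
gripper_width: 0.0551
```

Run:
```python
from h import *
P=st()["position"];y=(P-G)@YS;print("P",(P-G)@XS*1000,y*1000,P[2])
snap("side","s11",(200,140,90,70),8.8)
```

```text
{'time': np.float64(11.35), 'joints': array([ 0.0429,  0.5014,  1.7446, -0.0006,  0.8974, -1.7897]), 'position': array([0.6211, 0.028 , 0.1119]), 'tcp_rot': array([ 0.4104, -3.1129,  0.0005]), 'force': array([-5.0066, -2.8446,  9.2708]), 'wrist_torque': array([-0.2311,  0.4457,  0.1079]), 'gripper_width': np.float64(0.0551)}
P -45.60522280441242 -1.427905562492001 0.11187090846006299
```

View pics/s11.png

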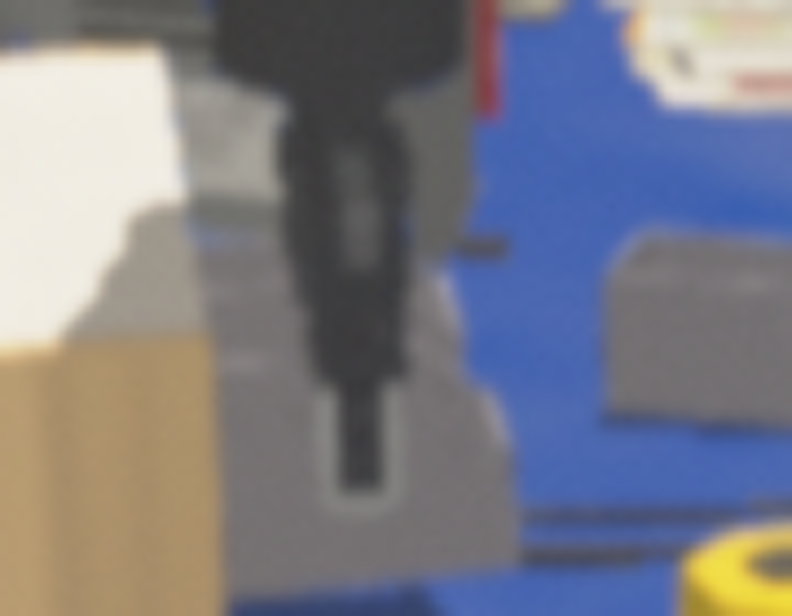

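Emit:
{"op": "jog_arm", "data": {"deltas": [1,0,0,-0.0025,0,1,0,0,-0.0025,0,1,0,0,0,0]}}

```text
time: 11.7
position: [0.6213, 0.028, 0.1087]
tcp_rot: [0.411, -3.113, 0.001]
force: [-12.4, -2.3, 26.0]
gripper_width: 0.0549
```

Run:
```python
from h import *
P=st()["position"];y=(P-G)@YS;print("P",(P-G)@XS*1000,y*1000,P[2])
snap("side","s12",(200,140,90,70),8.8)
```

```text
{'time': np.float64(11.7), 'joints': array([ 0.043 ,  0.5056,  1.7463, -0.0008,  0.8911, -1.7898]), 'position': array([0.6213, 0.028 , 0.1087]), 'tcp_rot': array([ 0.4109, -3.1132,  0.0007]), 'force': array([-12.3698,  -2.2834,  25.997 ]), 'wrist_torque': array([-0.2601,  1.2815,  0.1591]), 'gripper_width': np.float64(0.0549)}
P -45.47276748602693 -1.4618202720709275 0.10866067236248843
```

View pics/s12.png

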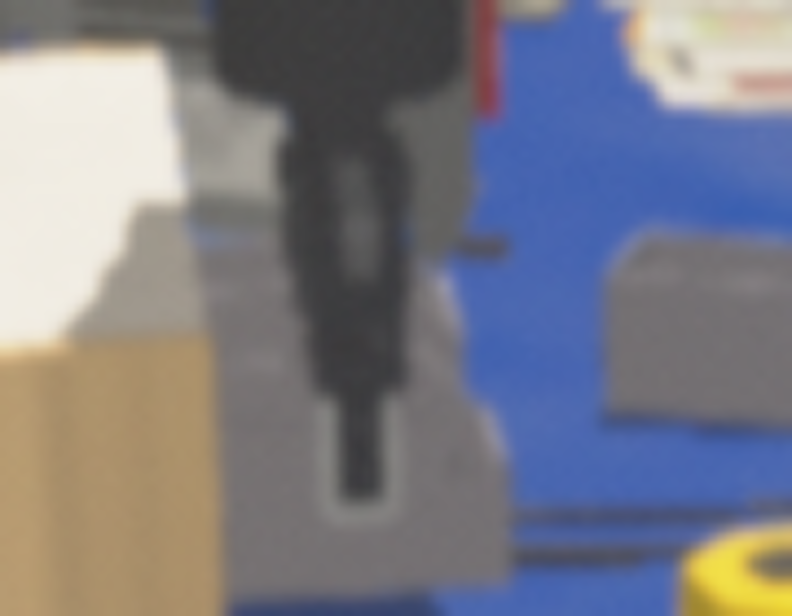

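Emit:
{"op": "jog_arm", "data": {"deltas": [1,0,0,0.0015,0,0.8,0,0,0,0,0.5,0,0,0,0,0,0,0,0,0,0,0,0,0,0,0,0,0,0,0,0,0,0,0,0]}}

```text
time: 12.45
position: [0.6219, 0.0285, 0.1082]
tcp_rot: [0.411, -3.114, -0.0]
force: [-0.5, -0.8, 1.1]
gripper_width: 0.0855
```

Emit:
{"op": "jog_arm", "data": {"deltas": [0,0,0,0.01,0,0,0,0,0.02,0,0,0,0,0.03,0,0,0,0,0.035,0,0,-0.01,0,0.04,0,0,-0.02,0,0.04,0,0,-0.02,0,0,0,0,0,0,0,0,0,0,0,0,0]}}

```text
time: 13.35
position: [0.5721, 0.0285, 0.2841]
tcp_rot: [-0.411, 3.114, -0.0]
force: [0.4, 0.3, -0.6]
gripper_width: 0.0853
```

Run:
```python
from h import *
st()
W,M=wcam();np.savez("w13",W=W,M=M)
snap("side","s13",(170,120,130,100),6)
snap("scene","c13",(205,120,100,100),6)
snap("wrist","w13")
```

```text
{'time': np.float64(13.35), 'joints': array([ 0.0471,  0.2388,  1.7086, -0.    ,  1.1934, -1.7859]), 'position': array([0.5721, 0.0285, 0.2841]), 'tcp_rot': array([-0.4106,  3.1139, -0.0001]), 'force': array([ 0.377 ,  0.3042, -0.6459]), 'wrist_torque': array([-0.0102,  0.0179, -0.0641]), 'gripper_width': np.float64(0.0853)}
```

View pics/s13.png

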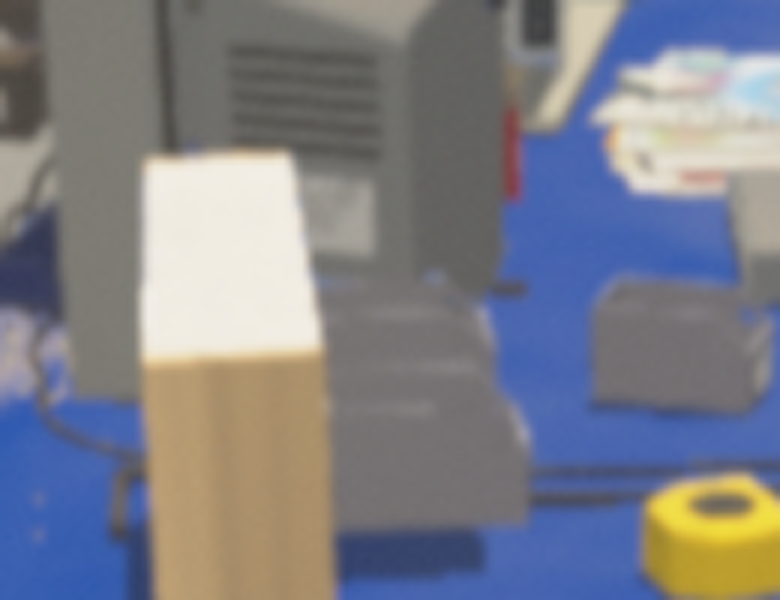

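View pics/c13.png

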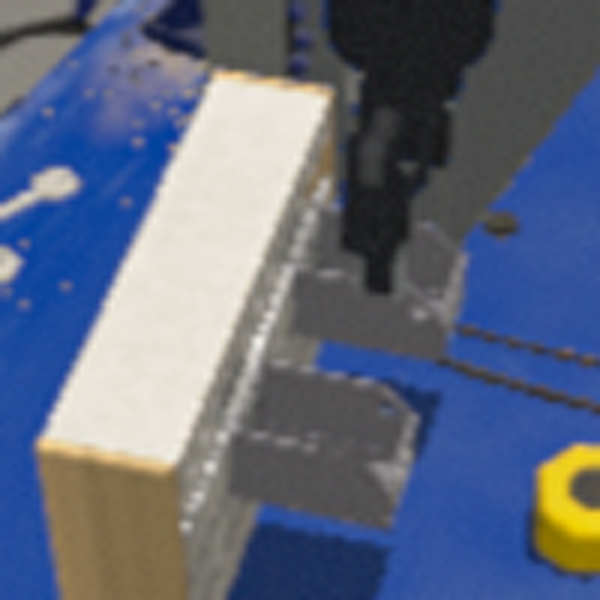

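View pics/w13.png

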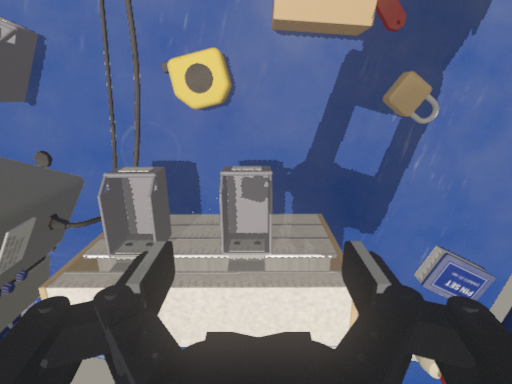

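Run:
```python
from h import *
a=cv2.imread("pics/w13_full.png");cv2.imwrite("pics/w13z.png",cv2.resize(a[150:290,80:360],None,fx=2.85,fy=2.85,interpolation=cv2.INTER_CUBIC))
d=np.load("w13.npz");W,M=d["W"],d["M"]
for k,u,v in [("ours R",272,250),("ours L",222,251),("fixed R",170,252),("fixed L",103,252)]:
    p=wray(W,M,u,v,.124)-G;print(k,p@XS*1000,p@YS*1000)
```

```text
ours R -7.393279342227618 28.215151172238457
ours L -6.187657679416522 -27.209895445406627
fixed R -4.981032933211845 -84.97874915462793
fixed L -5.037704219087273 -159.3398853571683
```

View pics/w13z.png

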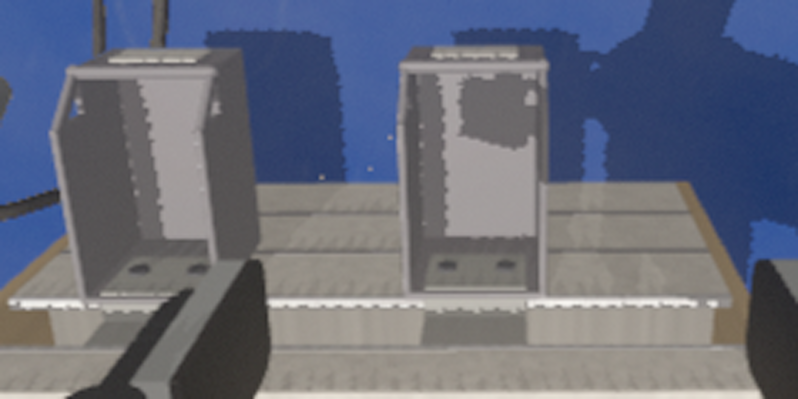

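Run:
```python
from h import *
print(robot.finish_job())
```

```text
the job is handed in; nothing more can be done
None
```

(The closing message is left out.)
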